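# Load the overlocker's thread stands

## Task

Get the thread stands ready for the overlocker: put each of the four packages of undyed thread upright on the spindle made for it, set down (not dropped) until it rests on the felt of the foot. The large cone goes on the large conical spindle, the small cone on the small conical spindle, the slim tall roll on the thin steel pin and the squat wide roll on the short thick post. Leave everything else on the table where it is.

Things in the scene. Friction and masses are not known exactly. Their poses are not given: they have to be found in the camera images.
- large_cone: Large cone of cream undyed thread on a hollow dark grey core: 90 mm tall, wide end down, winding 62 mm across at 6 mm height to 46 at 80 mm (51 at 58 mm, a good height to grip). Tapered hole right through, 44 mm across at the bottom, 25 at the top. About 0.15 kg. Origin: centre of its underside, z up along its axis. Stands on the table at the start.
- small_cone: Small cone of cream undyed thread on a hollow dark grey core: 68 mm tall, wide end down, winding 47 mm across at 5 mm height to 35 at 60 mm (39 at 45 mm, a good height to grip). Tapered hole right through, 29 mm across at the bottom, 15 at the top. About 0.08 kg. Origin: centre of its underside, z up along its axis. Stands on the table at the start.
- slim_tube: Slim tall straight roll of cream undyed thread on a brown cardboard tube: 84 mm tall, winding 38 mm across from 6 to 78 mm height (grip at about 55 mm). Straight hole 22 mm across right through. About 0.07 kg. Origin: centre of its underside, z up along its axis. Stands on the table at the start.
- squat_roll: Squat wide straight roll of cream undyed thread on a brown cardboard tube: 54 mm tall, winding 64 mm across from 4 to 50 mm height (grip at about 40 mm). Straight hole 40 mm across right through. About 0.12 kg. Origin: centre of its underside, z up along its axis. Stands on the table at the start.
- stand_large_cone: Stand with the large conical white plastic spindle, 34 mm across at the felt, 15 mm at its tip 58 mm above the felt. Foot: heavy round grey disc, 78 mm across, that cannot move, topped by a grey felt pad 12 mm above the table on which the package rests. Origin: centre of the disc's underside, z up along the spindle.
- stand_small_cone: Stand with the small conical white plastic spindle, 19 mm across at the felt, 8 mm at its tip 44 mm above the felt. Foot: heavy round grey disc, 78 mm across, that cannot move, topped by a grey felt pad 12 mm above the table on which the package rests. Origin: centre of the disc's underside, z up along the spindle.
- stand_pin: Stand with a thin straight steel pin, 6 mm across, tip 62 mm above the felt, a 12 mm collar 3 mm high at its root. Foot: heavy round grey disc, 78 mm across, that cannot move, topped by a grey felt pad 12 mm above the table on which the package rests. Origin: centre of the disc's underside, z up along the spindle.
- stand_post: Stand with a short thick wooden post, 24 mm across, top 36 mm above the felt. Foot: heavy round grey disc, 78 mm across, that cannot move, topped by a grey felt pad 12 mm above the table on which the package rests. Origin: centre of the disc's underside, z up along the spindle.
- blue_reel: Bystander: small standing reel of blue thread, 31 mm across, 56 mm tall, near the front edge. Origin: centre of its underside, z up.
- glue: Bystander: standing glue stick with a green cap, 24 mm across, 86 mm tall. Origin: centre of its underside, z up. Beside it, behind the work, stands a fixed pale drawer cabinet 205 mm tall (x 0.54 to 0.75, y -0.11 to 0.11): pass in front of or well above it.
Mind the look-alikes: they are no part of the job. What is shaped like the stand_post but blue is not meant.

How it is judged:
By the outcome, as a careful person would: the job done as asked, in the order asked, and still so for the second after the job is handed in, with the robot touching nothing.
It also fails if it takes over 125 s, if anything falls off the work surface, if the arm or the gripper's body presses on something with over 40 N, if the wrist force passes 120 N, or if a joint passes its speed limit or range.

## Robot

A 7-joint arm with a two-finger parallel gripper is mounted at the origin on a cart in front of the work surface, level with it; the furniture and walls round the work are solid. World frame = base frame: x ahead of the robot, y to its left, z up, the work surface at z = 0. Lengths are in mm, angles in rad, forces in N, time in s.
With the tool pointing down it reaches from about 425 to 1025 mm from the base axis. Payload 9.4 kg.
Tool frame: the origin (TCP) lies between the finger pads; the fingertips stand 19 mm ahead of it and the grasp point (between the pads) is the TCP; z points along the fingers, y is the direction in which the jaws open and shut (so a half turn about z gives the same grasp; the last joint's range is limited). The gripper opens to 93 mm and grips with 3 to 60 N. Pads are 15 mm wide; open, the fingers measure 128 mm over their backs; the gripper's body (75 mm by 188 mm) begins 65 mm behind the grasp point.
Start: joints at [1.25, 0.599, -0.003, 1.599, 0.002, 0.943, -0.08], TCP at [175, -703.562, 237.618] pointing down, gripper open.
Joint ranges: [-2.57, 2.57], [-0.35, 1.97], [-1.29, 1.29], [0.11, 2.56], [-1.05, 4.19], [0.11, 1.86], [-2.63, 2.63]. Speed limits (rad/s): [2.22, 2.22, 3.01, 3.01, 3.14, 3.14, 3.14].

## Interface

Orientations are given as a rotation vector (axis times angle).
In Python, from bench import manip, grab_frame, order, recognise, regions_of gives the robot as it stands.
- The arm moves only by the shell command python3 -m pendant 'ROWS' [FORCE]. ROWS is JSON, a list that holds one entry, the list of rows, each a list of 5 numbers: the finger opening in mm, from 0 to 93, then the shift along the world's x, y, z in mm, then the turn about the world's z in rad. In form: [[[grip, tx, ty, tz, yaw], ...]]. A call has 1 to 5 rows; each row shifts and turns the commanded pose from where the row before left it; what a row does not reach is not made up. A row lasts 1/12 s, in which the tool goes at most 41.7 mm and 7.16 degrees, less where a joint would pass 70% of its speed; a pose out of reach is approached as far as the arm can. A call is refused whole if a number of a shift passes 41.7 or a number of a turn 0.125, either way. A call with a gripper value outside its range is refused whole. The fingers move at their own pace and stop on an object; FORCE is the grip in N (left out, the last holds). Time passes only in rows, so rows that do not move let the fingers close. It gives the time, the measured TCP pose, the force and the opening at its end, in the units of the state.
- manip.observe(): the state, without advancing time (a new reading comes with each control period).
- grab_frame(name): name is "scene" or "top"; returns a dict with "frame" (384x512x3 uint8, red, green, blue), "z_map" (384x512 float32, mm along the optical axis (not along the pixel's ray), 0 where there is no reading), "K" (3x3 intrinsics, pixels), "rvec" (rotation vector, rad) and "tvec" (3), from world to camera coordinates, as OpenCV has them. Camera axes: x right, y down, z forward; pixel columns grow to the right and rows downward; lengths in mm; the calibration is good to about 2 mm. A picture is of the moment at which its call begins.
- order.sign_off(): hands the job in, once; it reports no verdict.
Trained networks look in the newest picture that a camera, given by its name, has taken for a name from the list of things; names that differ only in an ending like _2 or _b are one class to them, and where a whole thing is asked for, a point or a joint stands for the part that bears it (a point fixed in the world has none). Each returns a list of dicts, best first, with "score" (0 to 1); they miss things now and then, are a little off and sometimes report something else, mostly with a low value. They report only what shows in the picture. A call takes as long as a camera call. They do not tell look-alikes from the thing itself.
- recognise(camera, query): "rect" ([left, top, width, height] in pixels, round what is visible of it).
- regions_of(camera, query): "mask" (384x512 bool, what is visible of it) and "rect" ([left, top, width, height] in pixels, round what is visible of it).
The state is a dict: "t": time; "qpos": joint angles; "joint_velocities": joint speeds; "joint_torque": joint torques, N m; "ee_pos": TCP position; "ee_rot": TCP orientation; "contact_force": force on the tool from outside, world axes, zero at the start; "wrist_torque": the same for the moment, N m; "width": finger opening in mm.
Only numpy, scipy, OpenCV 4.12 (cv2) and the standard library are available. Lean on these libraries where they do the work, as an engineer would, in place of code of your own. Each camera call takes 0.05 s, during which the arm holds its last target.

## Working session

There is one attempt and no reset: what is moved stays moved. The work goes in short steps, Python scripts to look and compute and a shell command to move; the robot and the scene stay as the last step left them, time stands still between calls to the robot, and variables do not carry over. Pictures are saved under pics/ and viewed, and the job is handed in when it is done.

```bash
ls; mkdir -p pics
python3 - <<'E'
from bench import manip, grab_frame, order, recognise, regions_of
import cv2,numpy as np
print(manip.observe())
for n in ["scene","top"]:
    f=grab_frame(n); cv2.imwrite(f"pics/{n}0.png",cv2.resize(f["frame"][:,:,::-1],(768,576),interpolation=cv2.INTER_CUBIC)); print(n,f["K"],f["rvec"],f["tvec"])
    np.savez(f"{n}0.npz",**f)
E
```

```text
pics
{'t': 0.0, 'qpos': array([ 1.25028385,  0.6001312 , -0.00250172,  1.60009535,  0.00178636,
        0.94288886, -0.07976685]), 'joint_velocities': array([ 1.22442414e-03, -1.13781226e-03, -2.83052116e-04, -1.19033926e-03,
       -2.96681703e-04, -2.91929555e-05,  1.37167185e-04]), 'joint_torque': array([ 1.01502272e-03, -7.65073514e+01,  1.49700411e+00, -2.52356547e+01,
       -5.24488231e-02,  1.68503844e-02,  1.49664093e-04]), 'ee_pos': array([ 174.87696161, -703.14143695,  236.7684785 ]), 'ee_rot': array([-3.11679579e+00, -3.81928288e-01,  5.26239302e-04]), 'contact_force': array([-0.40604589,  0.11606748,  0.25152182]), 'wrist_torque': array([ 0.00648649,  0.00587964, -0.02636672]), 'width': 93.0353042953803}
scene [[355.24085161   0.         251.75241791]
 [  0.         355.24085161 186.7973353 ]
 [  0.           0.           1.        ]] [ 2.39343041 -0.62841989  0.19635001] [-306.4009545   377.84498819  988.09928268]
top [[347.95685272   0.         260.6995491 ]
 [  0.         347.95685272 190.16734697]
 [  0.           0.           1.        ]] [ 2.1084862  -2.12999563  0.20344338] [ 256.13017236  457.6622657  1213.68555344]
```

View pics/scene0.png

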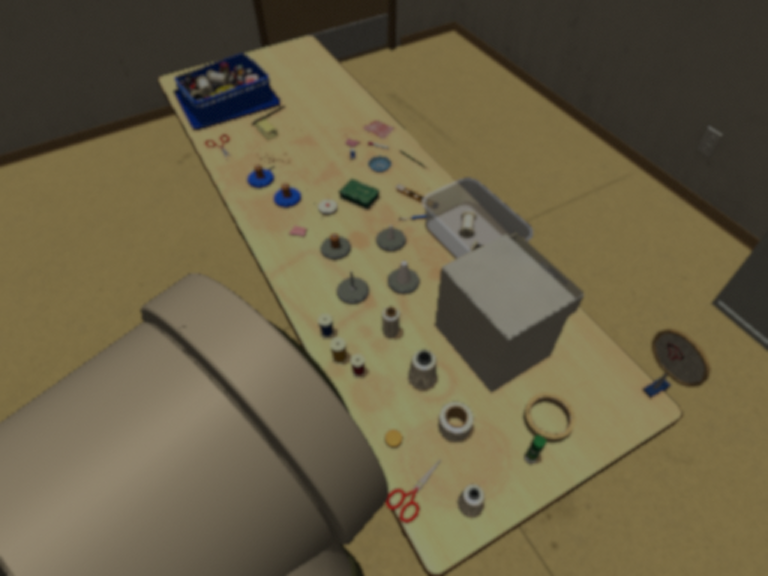

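View pics/top0.png

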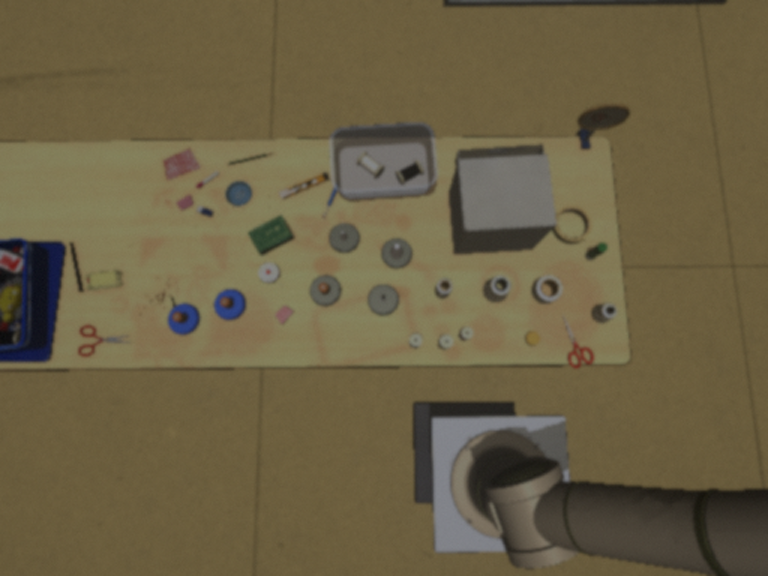

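The scene picture shows the cones at about (424,365) and (472,497), the rolls at (391,318) and (456,419), and grey stands at (336,246), (391,238), (403,278) and (352,289). The blue look-alike stands are up-left of these. Next I measure with depth in both views.

```bash
cat > h.py <<'E'
import numpy as np,cv2
from bench import manip, grab_frame, order, recognise, regions_of
def cloud(f):
    R,_=cv2.Rodrigues(np.asarray(f["rvec"],float)); t=np.asarray(f["tvec"],float).ravel(); K=f["K"]; z=f["z_map"].astype(float)
    v,u=np.mgrid[0:z.shape[0],0:z.shape[1]]
    P=np.stack([(u-K[0,2])/K[0,0]*z,(v-K[1,2])/K[1,1]*z,z],-1)
    W=(P-t)@R; W[z<=0]=np.nan
    return W
E
python3 - <<'E'
from h import *
names=["large_cone","small_cone","slim_tube","squat_roll","stand_large_cone","stand_small_cone","stand_pin","stand_post","blue_reel","glue"]
for c in ["scene","top"]:
    f=grab_frame(c); W=cloud(f)
    tab=W[(abs(W[...,2])<15)]; print(c,"table z median",np.median(tab[:,2]))
    for n in names:
        for r in regions_of(c,n)[:3]:
            P=W[r["mask"]]; P=P[~np.isnan(P[:,0])]
            if len(P)<5: continue
            m=P[:,2]>np.percentile(P[:,2],98)-6
            print(c,n,round(r["score"],2),np.round(r["rect"]),"med",np.round(np.median(P,0)),"bbox",np.round(np.percentile(P,2,0)),np.round(np.percentile(P,98,0)),"topmid",np.round(P[m].mean(0)))
E
```

```text
scene table z median -0.4417995884749831
scene large_cone 0.62 [271. 234.  24.  26.] med [444. -17.  60.] bbox [425. -32.  12.] [472.  14.  89.] topmid [453.  -5.  87.]
scene small_cone 0.54 [302. 322.  20.  25.] med [ 385. -267.   54.] bbox [ 372. -283.   14.] [ 407. -248.   68.] topmid [ 392. -263.   65.]
scene small_cone 0.31 [214. 158.  22.  15.] med [454. 407.  12.] bbox [423. 380.   3.] [490. 443.  48.] topmid [457. 413.  46.]
scene slim_tube 0.66 [255. 207.  12.  16.] med [448. 117.  61.] bbox [434. 108.   7.] [467. 141.  84.] topmid [452. 126.  81.]
scene slim_tube 0.19 [302. 322.  19.  26.] med [ 385. -266.   52.] bbox [ 371. -283.    6.] [ 409. -244.   68.] topmid [ 392. -262.   65.]
scene stand_large_cone 0.73 [257. 176.  23.  18.] med [544. 231.  12.] bbox [514. 202.  -3.] [585. 283.  68.] topmid [551. 237.  67.]
scene stand_small_cone 0.7 [249. 150.  21.  20.] med [588. 363.  11.] bbox [557. 334.   1.] [626. 399.  43.] topmid [591. 368.  44.]
scene stand_pin 0.88 [226. 181.  21.  21.] med [431. 268.  11.] bbox [399. 237.   2.] [463. 304.  34.] topmid [432. 272.  42.]
sce
[... 1272 characters left out ...]
70.  11.] bbox [557. 337.  -1.] [631. 404.  48.] topmid [591. 371.  50.]
top stand_pin 0.67 [253. 161.  20.  20.] med [545. 242.  12.] bbox [515. 208.   4.] [584. 275.  68.] topmid [550. 239.  67.]
top stand_post 0.69 [110. 205.  24.  20.] med [386. 759.  12.] bbox [354. 730.   3.] [420. 799.  49.] topmid [389. 763.  48.]
top stand_post 0.63 [142. 196.  18.  18.] med [421. 647.  12.] bbox [389. 617.   4.] [457. 685.  49.] topmid [423. 652.  47.]
top stand_post 0.53 [206. 185.  20.  20.] med [452. 414.  11.] bbox [421. 381.   4.] [489. 451.  49.] topmid [456. 416.  47.]
top blue_reel 0.54 [274. 226.   8.   2.] med [326. 198.  55.] bbox [314. 185.  27.] [340. 210.  61.] topmid [328. 198.  57.]
```

```bash
python3 - <<'E'
import numpy as np,cv2
a=np.load("top0.npz");b=np.load("scene0.npz")
i=a["frame"][140:250,200:430,::-1]; cv2.imwrite("pics/topcrop.png",cv2.resize(np.clip(i*1.5,0,255).astype(np.uint8),(782,374),interpolation=cv2.INTER_CUBIC))
i=b["frame"][140:350,150:350,::-1]; cv2.imwrite("pics/scenecrop.png",cv2.resize(np.clip(i*1.5,0,255).astype(np.uint8),(571,600),interpolation=cv2.INTER_CUBIC))
E
cat >> h.py <<'E'
from scipy.optimize import least_squares
PK={"large_cone":([6,80],[31,23],90),"small_cone":([5,60],[23.5,17.5],68),"slim_tube":([6,78],[19,19],84),"squat_roll":([4,50],[32,32],54)}
def fitpkg(W,n,x,y,z0=0):
    zs,rs,h=PK[n]; P=W.reshape(-1,3); P=P[~np.isnan(P[:,0])]
    P=P[(np.hypot(P[:,0]-x,P[:,1]-y)<rs[0]+15)]
    tops=P[(P[:,2]>z0+h-5)&(P[:,2]<z0+h+8)]
    S=P[(P[:,2]>z0+zs[0]+8)&(P[:,2]<z0+zs[1]-3)]
    S=S[np.hypot(S[:,0]-x,S[:,1]-y)>rs[1]-9]
    r=np.interp(S[:,2]-z0,zs,rs)
    s=least_squares(lambda p:np.hypot(S[:,0]-p[0],S[:,1]-p[1])-r,[x,y],loss="soft_l1",f_scale=2)
    return s.x,len(S),np.median(abs(s.fun)),(np.median(tops[:,2]) if len(tops) else None),len(tops)
def fitstand(W,x,y):
    P=W.reshape(-1,3); P=P[~np.isnan(P[:,0])]
    P=P[np.hypot(P[:,0]-x,P[:,1]-y)<60]
    F=P[(P[:,2]>6)&(P[:,2]<18)]
    hull=cv2.minEnclosingCircle(F[np.hypot(F[:,0]-x,F[:,1]-y)<48][:,:2].astype(np.float32))
    Q=P[(P[:,2]>22)&(np.hypot(P[:,0]-x,P[:,1]-y)<20)]
    return np.round(hull[0],1),round(hull[1],1),"felt z",np.round(np.median(F[:,2]),1),"spindle",np.round(Q.mean(0),1) if len(Q) else None,len(Q),"maxz",np.round(Q[:,2].max(),1) if len(Q) else None
E
python3 - <<'E'
from h import *
for c in ["scene","top"]:
    f=grab_frame(c); W=cloud(f); print(c)
    for n,x,y in [("large_cone",450,-3),("small_cone",389,-261),("slim_tube",452,125),("squat_roll",449,-124)]:
        p=np.array([x,y],float)
        for _ in range(3): o=fitpkg(W,n,*p); p=o[0]
        print(n,np.round(o[0],1),o[1:])
    for n,x,y in [("stL",550,239),("stS",591,370),("pin",432,271),("post",456,415)]:
        print(n,*fitstand(W,x,y))
E
```

```text
scene
large_cone [453.1  -3.7] (268, np.float64(0.7023797020916458), np.float64(88.50638299830251), 31)
small_cone [ 392.8 -261.7] (167, np.float64(0.48977351748234454), np.float64(66.08879399250984), 28)
slim_tube [452.9 127.8] (138, np.float64(0.7693201734439032), np.float64(81.36988833130509), 31)
squat_roll [ 450.7 -125.8] (126, np.float64(0.4107236589884522), np.float64(50.83683174273083), 153)
stL [551.1 236.8] 38.5 felt z 10.9 spindle [548.3 233.2  45.9] 83 maxz 71.2
stS [592.5 370. ] 38.7 felt z 10.8 spindle [591.2 368.8  38. ] 25 maxz 52.6
pin [432.1 270.7] 38.9 felt z 11.0 spindle [432.3 272.3  50. ] 16 maxz 72.7
post [456.7 414.9] 38.3 felt z 11.2 spindle [456.6 413.2  40. ] 48 maxz 49.7
top
large_cone [451.6  -3.9] (148, np.float64(0.7857424357528071), np.float64(87.71187628088714), 18)
small_cone [ 391.6 -261.6] (105, np.float64(0.894997233588164), np.float64(66.41647560060306), 13)
slim_tube [450.9 129. ] (59, np.float64(1.8922537106736144), np.float64(81.38267074883888), 25)
squat_roll [ 449. -127.] (80, np.float64(0.7867280225624977), np.float64(50.60183593947734), 84)
stL [550.1 239. ] 38.5 felt z 10.9 spindle [545.2 239.7  47.2] 54 maxz 69.9
stS [591.2 370.9] 38.0 felt z 10.7 spindle [589.3 370.4  39.5] 17 maxz 57.6
pin [431.4 274.5] 38.7 felt z 10.9 spindle [431.8 273.5  59.2] 7 maxz 71.8
post [456.6 416.5] 38.8 felt z 10.8 spindle [455.4 416.   44.6] 40 maxz 52.2
```

View pics/topcrop.png

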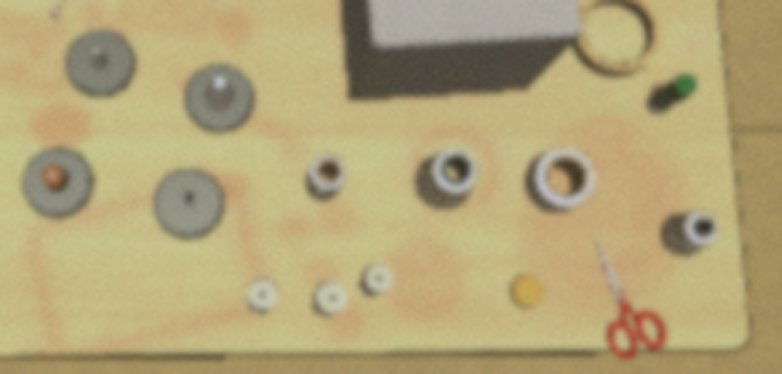

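View pics/scenecrop.png

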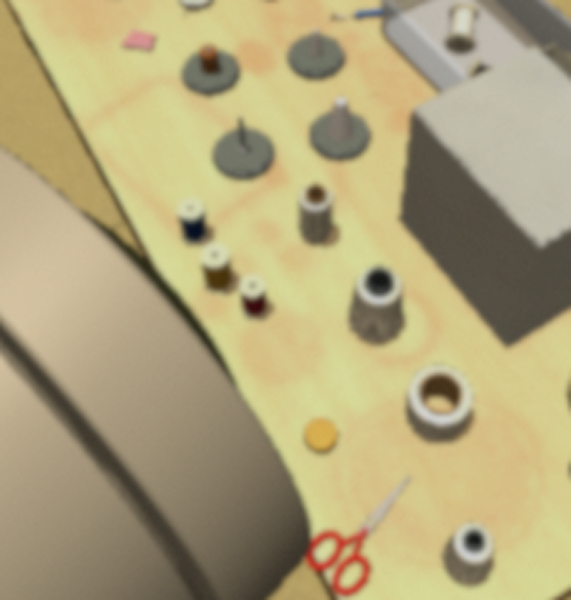

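Both views agree to 2–4 mm and the heights match the text. Fused positions in mm:

| Thing | x, y |
|---|---|
| large cone | 452, -4 |
| small cone | 392, -262 |
| slim roll | 452, 128 |
| squat roll | 450, -126 |
| large conical stand | 550.5, 238 |
| small conical stand | 592, 370.5 |
| pin stand | 432, 272.5 |
| post stand | 456.5, 416 |

I'll work in the listed order.

```bash
python3 -m pendant '[[[93,15,20,0,-0.024],[93,24,30,0,-0.024],[93,24,30,0,-0.024],[93,24,30,0,-0.024],[93,24,30,0,-0.024]]]' 30
python3 -m pendant '[[[93,24,30,0,-0.024],[93,24,30,0,-0.024],[93,24,30,0,-0.024],[93,24,30,0,-0.024],[93,24,30,0,-0.024]]]'; python3 -c "
from h import *;print(manip.observe()['qpos'])"
```

```text
t: 1.72
ee_pos: [286.8, -562.2, 237.7]
ee_rot: [3.136, 0.192, 0.0]
contact_force: [0.4, -0.4, 0.1]
width: 93.2
t: 2.13
ee_pos: [406.9, -412.0, 237.9]
ee_rot: [3.141, 0.004, 0.001]
contact_force: [0.4, 0.4, -0.4]
width: 93.0
[ 0.66253298  0.42362965  0.04353149  1.94237462 -0.02553806  0.7756674
 -0.84787235]
```

```bash
python3 -m pendant '[[[93,4,37,-7,0],[93,4,37,-7,0],[93,4,37,-7,0],[93,4,37,-7,0],[93,4,37,-7,0]]]' 
python3 -m pendant '[[[93,4,37,-7,0],[93,4,37,-7,0],[93,4,37,-7,0],[93,4,37,-7,0],[93,4,37,-7,0]]]'; python3 -m pendant '[[[93,3,25,-7,0],[93,2,10,-5,0],[93,0,0,0,0],[93,0,0,0,0]]]'; python3 -c "
from h import *;print(manip.observe()['qpos'])"
```

```text
t: 2.55
ee_pos: [426.1, -226.9, 202.6]
ee_rot: [3.141, 0.006, 0.001]
contact_force: [1.2, 0.2, -0.0]
width: 92.7
t: 2.97
ee_pos: [446.2, -41.9, 167.6]
ee_rot: [-3.142, -0.005, -0.001]
contact_force: [1.2, 0.4, -0.5]
width: 93.2
t: 3.3
ee_pos: [450.9, -9.0, 155.6]
ee_rot: [3.141, 0.007, -0.001]
contact_force: [-0.5, -0.7, 0.2]
width: 92.7
[-0.12341483  0.41303567  0.02307658  2.29054885 -0.02077295  0.43879428
 -1.64961565]
```

```bash
python3 -m pendant '[[[93,1.5,5,-20,0],[93,0,0,-30,0],[93,0,0,-25,0],[93,0,0,-15,0],[93,0,0,-7.5,0]]]' && python3 -m pendant '[[[93,0,0,0,0],[50,0,0,0,0],[40,0,0,0,0],[40,0,0,0,0],[40,0,0,0,0]]]' 20;python3 -m pendant '[[[40,0,0,0,0],[40,0,0,0,0],[40,0,0,0,0]]]'
```

```text
t: 3.72
ee_pos: [451.9, -5.8, 56.8]
ee_rot: [3.141, 0.001, -0.003]
contact_force: [0.6, 0.2, -0.9]
width: 93.2
t: 4.13
ee_pos: [453.0, -3.7, 59.0]
ee_rot: [-3.141, -0.006, -0.003]
contact_force: [0.1, 0.2, -0.9]
width: 70.8
t: 4.38
ee_pos: [452.7, -3.6, 58.4]
ee_rot: [3.142, 0.006, 0.001]
contact_force: [-0.3, -0.2, 4.0]
width: 53.7
```

```bash
python3 -m pendant '[[[40,0,0,0,0],[40,0,0,0,0],[40,0,0,0,0]]]' 25; python3 -m pendant '[[[40,0,0,10,0],[40,0,0,25,0],[40,0,0,35,0],[40,0,0,35,0],[40,0,0,15,0]]]'
```

```text
t: 4.63
ee_pos: [452.7, -3.6, 58.4]
ee_rot: [3.142, 0.006, 0.001]
contact_force: [0.6, -1.2, 5.5]
width: 53.7
t: 5.05
ee_pos: [453.1, -3.5, 181.3]
ee_rot: [-3.141, -0.006, -0.005]
contact_force: [-0.1, 0.5, -1.4]
width: 53.9
```

```bash
python3 -m pendant '[[[40,0,25,0,0],[40,0,38,0,0],[40,0,38,0,0],[40,0,38,0,0],[40,0,38,0,0]]]'; python3 -m pendant '[[[40,25,20,0,0],[40,30,20,0,0],[40,25,15,0,0],[40,12,8,0,0],[40,5,1,0,0]]]'; python3 -m pendant '[[[40,0,0,-10,0],[40,0,0,0,0],[40,0,0,0,0]]]';python3 - <<'E'
from h import *
print(manip.observe()['qpos'])
f=grab_frame("scene"); cv2.imwrite("pics/s1.png",cv2.resize(f["frame"][100:300,150:350,::-1],(600,600),interpolation=cv2.INTER_CUBIC))
E
```

```text
t: 5.47
ee_pos: [451.9, 175.0, 178.1]
ee_rot: [3.141, 0.005, -0.0]
contact_force: [0.7, 0.3, -0.7]
width: 53.5
t: 5.88
ee_pos: [550.9, 239.6, 177.5]
ee_rot: [-3.141, -0.009, -0.001]
contact_force: [-0.1, 0.6, -0.8]
width: 53.6
t: 6.13
ee_pos: [547.7, 236.1, 167.1]
ee_rot: [3.14, 0.005, -0.005]
contact_force: [0.5, 0.0, -0.4]
width: 53.8
[-0.53319435  0.53357951  0.04539086  1.96524723 -0.03828545  0.64684731
 -2.03104246]
```

View pics/s1.png

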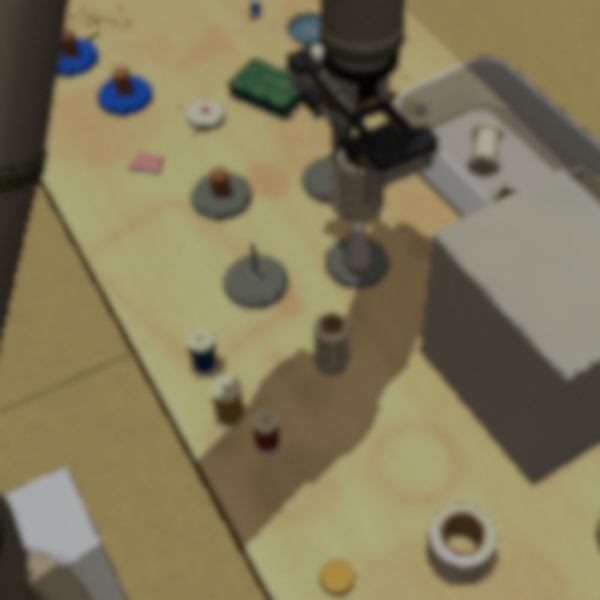

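The held large cone at about (358,185) hangs over the white spindle at (358,245). I check its offset from the TCP using the clouds.

```bash
cat > held.py <<'E'
from h import *
import sys
n=sys.argv[1]; g=float(sys.argv[2])
o=manip.observe(); e=o['ee_pos']; print("tcp",np.round(e,1),"w",o['width'])
zs,rs,h=PK[n]
for c in ["scene","top"]:
    W=cloud(grab_frame(c)); P=W.reshape(-1,3); P=P[~np.isnan(P[:,0])]
    z0=e[2]-g
    S=P[(P[:,2]>z0+3)&(P[:,2]<z0+g-22)&(np.hypot(P[:,0]-e[0],P[:,1]-e[1])<rs[0]+12)]
    if len(S)<10: print(c,"few",len(S)); continue
    r=np.interp(S[:,2]-z0,zs,rs)
    s=least_squares(lambda p:np.hypot(S[:,0]-p[0],S[:,1]-p[1])-r,e[:2],loss="soft_l1",f_scale=2)
    B=P[(np.hypot(P[:,0]-e[0],P[:,1]-e[1])<rs[0]+5)&(P[:,2]<z0+g)&(P[:,2]>z0-25)]
    print(c,np.round(s.x,1),len(S),"res",np.round(np.median(abs(s.fun)),2),"low z",np.round(np.percentile(B[:,2],2),1),"exp",round(z0,1))
E
python3 held.py large_cone 58
```

```text
tcp [548.1 236.3 167.6] w 54.18596662521027
scene [549.1 237.6] 108 res 0.85 low z 116.6 exp 109.6
top [548.2 236.7] 56 res 0.32 low z 113.2 exp 109.6
```

```bash
python3 -m pendant '[[[40,2,1.5,-10,0],[40,0,0,-20,0],[40,0,0,-25,0],[40,0,0,-20,0],[40,0,0,-10,0]]]'; python3 -m pendant '[[[40,0,0,-5,0],[40,0,0,0,0],[40,0,0,0,0]]]'
```

```text
t: 6.7
ee_pos: [550.4, 238.5, 80.6]
ee_rot: [3.14, 0.006, -0.004]
contact_force: [-0.3, -0.1, -1.5]
width: 53.7
t: 6.95
ee_pos: [551.8, 239.0, 78.6]
ee_rot: [-3.141, -0.006, -0.001]
contact_force: [0.9, 0.4, -0.2]
width: 53.9
```

```bash
python3 -m pendant '[[[40,-0.5,-0.5,-4,0],[40,0,0,-2,0],[40,0,0,0,0]]]'; python3 -m pendant '[[[40,0,0,-1.5,0],[40,0,0,0,0]]]'; python3 -m pendant '[[[40,0,0,-1,0],[40,0,0,0,0]]]'
```

```text
t: 7.2
ee_pos: [551.1, 238.5, 72.4]
ee_rot: [-3.141, -0.006, -0.001]
contact_force: [0.3, 0.3, -1.1]
width: 53.9
t: 7.37
ee_pos: [551.1, 238.5, 70.7]
ee_rot: [-3.141, -0.006, -0.0]
contact_force: [-0.3, 1.0, -1.4]
width: 54.0
t: 7.53
ee_pos: [551.2, 238.5, 70.4]
ee_rot: [-3.141, -0.006, -0.001]
contact_force: [-1.4, -0.9, 7.6]
width: 53.7
```

Force rose to 7.6 N, so it rests on the felt. Release and rise.

```bash
python3 -m pendant '[[[58,0,0,0,0],[66,0,0,0,0],[80,0,0,0,0],[93,0,0,0,0],[93,0,0,0,0]]]'; python3 -m pendant '[[[93,0,0,0,0],[93,0,0,10,0],[93,0,0,30,0],[93,0,0,40,0],[93,0,0,40,0]]]'; python3 -c "
from h import *
for c in ['scene','top']:
    W=cloud(grab_frame(c));print(c,fitpkg(W,'large_cone',551,238,12))"
```

```text
t: 7.95
ee_pos: [551.0, 238.5, 69.5]
ee_rot: [3.142, 0.006, -0.0]
contact_force: [0.5, 1.0, -0.5]
width: 79.8
t: 8.37
ee_pos: [550.3, 238.1, 190.9]
ee_rot: [3.141, 0.006, -0.003]
contact_force: [1.1, 0.3, 0.2]
width: 93.3
scene (array([551.81432041, 239.05249439]), 233, np.float64(1.0282500480717225), np.float64(99.50033504985925), 26)
top (array([550.11907727, 238.53917971]), 123, np.float64(0.6980651193703764), np.float64(101.20504803841256), 21)
```

```bash
python3 -m pendant '[[[93,-15,-15,0,0],[93,-25,-25,0,0],[93,-25,-25,0,0],[93,-25,-25,0,0],[93,-3,-38,-3,0]]]'; python3 -m pendant '[[[93,-3,-39,-4,0],[93,-3,-39,-4,0],[93,-3,-39,-4,0],[93,-3,-39,-4,0],[93,-3,-39,-4,0]]]';python3 -m pendant '[[[93,-3,-39,-4,0],[93,-3,-39,-4,0],[93,-3,-39,-4,0],[93,-15,-35,-4,0],[93,-15,-25,-4,0]]]';python3 -m pendant '[[[93,0,0,0,0],[93,0,0,0,0]]]'
```

```text
t: 8.88
ee_pos: [453.7, 111.2, 186.9]
ee_rot: [-3.141, -0.013, 0.003]
contact_force: [-0.5, -0.6, 0.4]
width: 92.7
t: 9.3
ee_pos: [442.4, -86.2, 166.7]
ee_rot: [3.142, 0.007, 0.001]
contact_force: [0.2, 0.5, 0.6]
width: 92.9
t: 9.72
ee_pos: [403.5, -264.9, 146.6]
ee_rot: [3.14, 0.003, 0.001]
contact_force: [-0.1, 0.6, -0.4]
width: 93.3
t: 9.88
ee_pos: [402.7, -263.0, 146.5]
ee_rot: [-3.142, 0.001, 0.001]
contact_force: [0.0, 1.1, -0.6]
width: 93.1
```

```bash
python3 -m pendant '[[[93,-10.5,1,-5,0],[93,0,0,-30,0],[93,0,0,-35,0],[93,0,0,-20,0],[93,0,0,-8,0]]]';python3 -m pendant '[[[93,0,0,-3.5,0],[80,0,0,0,0],[60,0,0,0,0]]]';python3 -m pendant '[[[28,0,0,0,0],[28,0,0,0,0],[28,0,0,0,0],[28,0,0,0,0],[28,0,0,0,0]]]' 20;python3 -m pendant '[[[28,0,0,0,0],[28,0,0,0,0],[28,0,0,0,0]]]'
```

```text
t: 10.3
ee_pos: [392.8, -258.2, 46.3]
ee_rot: [-3.139, -0.011, 0.004]
contact_force: [0.2, 0.1, -0.2]
width: 93.1
t: 10.55
ee_pos: [393.9, -260.3, 45.9]
ee_rot: [3.141, 0.007, 0.001]
contact_force: [0.3, 1.1, -0.5]
width: 83.8
t: 10.97
ee_pos: [393.6, -260.7, 45.5]
ee_rot: [3.141, 0.006, 0.001]
contact_force: [0.3, -0.4, 0.3]
width: 51.0
t: 11.22
ee_pos: [393.6, -260.7, 45.2]
ee_rot: [3.141, 0.006, 0.0]
contact_force: [0.2, -0.8, 2.9]
width: 40.7
```

```bash
python3 -m pendant '[[[28,0,0,0,0],[28,0,0,15,0],[28,0,0,35,0],[28,0,0,40,0],[28,0,0,40,0]]]' 25;python3 -m pendant '[[[28,15,25,12,0],[28,20,30,0,0],[28,15,35,0,0],[28,3,39,0,0],[28,3,39,0,0]]]';python3 -m pendant '[[[28,3,39,0,0],[28,3,39,0,0],[28,1,40,0,0],[28,0,40,0,0],[28,0,40,0,0]]]'
```

```text
t: 11.63
ee_pos: [392.6, -260.0, 176.0]
ee_rot: [-3.14, -0.006, 0.004]
contact_force: [0.3, 0.6, -1.1]
width: 40.7
t: 12.05
ee_pos: [449.8, -91.0, 187.1]
ee_rot: [-3.142, -0.005, -0.001]
contact_force: [0.6, 0.6, -1.7]
width: 40.7
t: 12.47
ee_pos: [455.8, 107.3, 187.0]
ee_rot: [3.141, 0.006, -0.001]
contact_force: [1.4, 0.9, -0.3]
width: 40.5
```

```bash
python3 -m pendant '[[[28,3,38,0,0],[28,5,38,0,0],[28,22,31,0,0],[28,22,31,0,0],[28,22,31,0,0]]]';python3 -m pendant '[[[28,22,31,0,0],[28,20,29,-5,0],[28,15,24,-10,0],[28,4,10,-10,0],[28,0,0,0,0]]]';python3 -m pendant '[[[28,0,0,0,0],[28,0,0,0,0]]]'; python3 held.py small_cone 45;python3 -c "
from h import *;print(manip.observe()['qpos'])"
```

```text
t: 12.88
ee_pos: [530.5, 276.3, 186.9]
ee_rot: [3.141, 0.008, -0.001]
contact_force: [-0.0, -0.0, -1.1]
width: 40.7
t: 13.3
ee_pos: [590.3, 370.8, 159.0]
ee_rot: [3.141, 0.011, -0.005]
contact_force: [-0.2, 0.7, -1.7]
width: 40.6
t: 13.47
ee_pos: [590.9, 366.7, 162.0]
ee_rot: [3.14, 0.005, -0.002]
contact_force: [0.6, -0.2, -0.7]
width: 40.4
tcp [590.9 366.7 162. ] w 40.4365471237966
scene [591.  368.3] 45 res 1.25 low z 123.0 exp 117.0
top [590.4 366.8] 23 res 0.71 low z 122.5 exp 117.0
[-0.64856828  0.6415677   0.01849967  1.73504945 -0.01529168  0.76519072
 -2.19103144]
```

```bash
python3 -m pendant '[[[28,1,3.5,-10,0],[28,0,0,-20,0],[28,0,0,-15,0],[28,0,0,0,0],[28,0,0,0,0]]]'; python3 -c "
from h import *;print(manip.observe()['ee_pos'])"
```

```text
t: 13.98
ee_pos: [592.1, 371.4, 116.5]
ee_rot: [3.141, 0.005, -0.002]
contact_force: [-0.0, -0.8, -0.3]
width: 40.5
[592.11836311 371.38476161 116.54161865]
```

```bash
python3 -m pendant '[[[28,0,-0.5,-15,0],[28,0,0,-20,0],[28,0,0,-12,0],[28,0,0,-6,0],[28,0,0,0,0]]]'; python3 -m pendant '[[[28,0,0,0,0],[28,0,0,-3,0],[28,0,0,0,0]]]'
```

```text
t: 14.4
ee_pos: [592.1, 371.1, 63.3]
ee_rot: [3.141, 0.006, -0.002]
contact_force: [-0.3, 0.4, 0.0]
width: 40.4
t: 14.65
ee_pos: [592.8, 371.6, 61.7]
ee_rot: [-3.141, -0.006, -0.001]
contact_force: [-0.1, 0.1, -0.7]
width: 40.6
```

```bash
python3 -m pendant '[[[28,0,0,-2,0],[28,0,0,-1,0],[28,0,0,0,0]]]'; python3 -m pendant '[[[28,0,0,-1,0],[28,0,0,0,0]]]'; python3 -m pendant '[[[28,0,0,-1,0],[28,0,0,0,0]]]'
```

```text
t: 14.9
ee_pos: [592.4, 371.4, 58.1]
ee_rot: [3.142, 0.006, -0.0]
contact_force: [-0.1, -0.6, -0.3]
width: 40.7
t: 15.07
ee_pos: [592.7, 371.5, 57.4]
ee_rot: [-3.141, -0.006, -0.0]
contact_force: [-0.1, -0.1, 1.1]
width: 40.4
t: 15.23
ee_pos: [592.7, 371.5, 57.2]
ee_rot: [-3.141, -0.006, -0.001]
contact_force: [-2.5, -1.7, 9.7]
width: 40.4
```

Seated (9.7 N). Release and go back for the slim roll.

```bash
python3 -m pendant '[[[46,0,0,0,0],[60,0,0,0,0],[80,0,0,0,0],[93,0,0,0,0],[93,0,0,0,0]]]'; python3 -m pendant '[[[93,0,0,0,0],[93,0,0,10,0],[93,0,0,30,0],[93,0,0,40,0],[93,0,0,40,0]]]'; python3 -c "
from h import *
for c in ['scene','top']:
    W=cloud(grab_frame(c));print(c,fitpkg(W,'small_cone',592,371,12))"; python3 -m pendant '[[[93,-10,-20,0,0],[93,-20,-32,0,0],[93,-20,-32,0,0],[93,-20,-32,0,0],[93,-20,-32,0,0]]]'; python3 -m pendant '[[[93,-20,-32,-4,0],[93,-15,-30,-4,0],[93,-12,-25,-6,0],[93,-2,-10,-6,0],[93,0,0,0,0]]]';python3 -m pendant '[[[93,0,0,0,0],[93,0,0,0,0]]]'
```

```text
t: 15.65
ee_pos: [592.5, 371.4, 55.9]
ee_rot: [3.141, 0.006, -0.0]
contact_force: [0.5, -1.1, 0.5]
width: 68.0
t: 16.07
ee_pos: [591.9, 371.0, 177.3]
ee_rot: [3.14, 0.006, -0.003]
contact_force: [1.3, 0.2, -0.9]
width: 92.2
scene (array([592.12759018, 372.10516426]), 111, np.float64(0.8963977211222414), np.float64(77.94702694756077), 14)
top (array([590.63529387, 371.89553285]), 74, np.float64(0.7372850830310593), np.float64(78.86304087684607), 15)
t: 16.58
ee_pos: [501.4, 222.0, 176.5]
ee_rot: [-3.141, -0.006, -0.001]
contact_force: [0.7, -0.6, -0.3]
width: 93.4
t: 17.0
ee_pos: [452.7, 124.0, 155.9]
ee_rot: [3.141, 0.001, -0.002]
contact_force: [0.6, 0.3, 1.0]
width: 93.2
t: 17.17
ee_pos: [454.8, 128.1, 156.4]
ee_rot: [-3.14, -0.008, -0.002]
contact_force: [-0.2, 0.2, -0.2]
width: 93.2
```

```bash
python3 -m pendant '[[[93,-2.5,0,-10,0],[93,0,0,-30,0],[93,0,0,-35,0],[93,0,0,-20,0],[93,0,0,-6,0]]]';python3 -m pendant '[[[93,0,0,0,0],[80,0,0,0,0],[60,0,0,0,0]]]';python3 -m pendant '[[[28,0,0,0,0],[28,0,0,0,0],[28,0,0,0,0],[28,0,0,0,0],[28,0,0,0,0]]]' 20;python3 -m pendant '[[[28,0,0,0,0],[28,0,0,0,0],[28,0,0,0,0],[28,0,0,0,0]]]'
```

```text
t: 17.58
ee_pos: [450.8, 128.0, 52.4]
ee_rot: [3.141, 0.01, -0.004]
contact_force: [0.5, -0.0, 0.1]
width: 93.0
t: 17.83
ee_pos: [451.8, 127.1, 56.1]
ee_rot: [-3.141, -0.007, -0.002]
contact_force: [-0.9, 0.5, -0.2]
width: 84.1
t: 18.25
ee_pos: [451.2, 126.5, 55.5]
ee_rot: [-3.141, -0.006, -0.001]
contact_force: [0.4, 0.2, -0.3]
width: 50.8
t: 18.58
ee_pos: [451.0, 126.4, 55.1]
ee_rot: [3.142, 0.006, -0.0]
contact_force: [0.5, 0.1, 1.8]
width: 37.5
```

```bash
python3 -m pendant '[[[28,0,0,0,0],[28,0,0,15,0],[28,0,0,35,0],[28,0,0,35,0],[28,0,0,30,0]]]';python3 -m pendant '[[[28,0,20,0,0],[28,-5,36,0,0],[28,-5,36,0,0],[28,-5,30,0,0],[28,-4,18,0,0]]]';python3 -m pendant '[[[28,0,6,0,0],[28,0,0,0,0],[28,0,0,0,0]]]'; python3 held.py slim_tube 55;python3 -c "
from h import *;print(manip.observe()['qpos'])"
```

```text
t: 19.0
ee_pos: [450.6, 126.3, 171.6]
ee_rot: [3.141, 0.006, -0.001]
contact_force: [0.2, -0.2, -0.5]
width: 37.9
t: 19.42
ee_pos: [431.2, 270.1, 170.2]
ee_rot: [-3.14, -0.011, -0.0]
contact_force: [0.6, -0.3, -0.6]
width: 37.6
t: 19.67
ee_pos: [432.0, 271.4, 169.9]
ee_rot: [3.141, 0.006, -0.001]
contact_force: [0.2, -0.8, -1.1]
width: 37.6
tcp [432.  271.4 169.9] w 37.60266245443455
scene [434.  272.6] 50 res 0.85 low z 121.0 exp 114.9
top [433.4 270.5] 13 res 0.19 low z 123.6 exp 114.9
[-0.67822573  0.44284462  0.00998471  2.15253343 -0.00707885  0.54716414
 -2.23226238]
```

```bash
python3 -m pendant '[[[28,-1,1,-10,0],[28,0,0,-12,0],[28,0,0,0,0],[28,0,0,0,0]]]'
python3 - <<'E'
from h import *
print(manip.observe()['ee_pos'])
for c,r in [("scene",(150,250,190,290)),("top",(160,230,220,290))]:
    f=grab_frame(c); i=f["frame"][r[0]:r[1],r[2]:r[3],::-1]; cv2.imwrite(f"pics/{c}_pin.png",cv2.resize(i,None,fx=5,fy=5,interpolation=cv2.INTER_CUBIC))
E
```

```text
t: 20.1
ee_pos: [430.8, 272.3, 147.4]
ee_rot: [3.14, 0.004, -0.002]
contact_force: [-0.1, -0.1, -0.1]
width: 37.7
[430.80610534 272.34607889 147.37462489]
```

View pics/scene_pin.png

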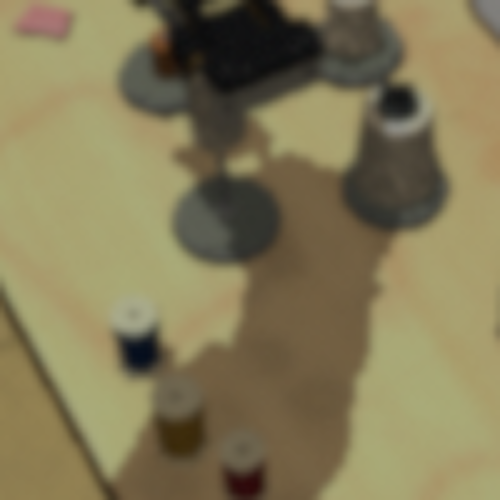

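The slim roll at about (220,115) hangs centred over the pin, which enters at (222,175). Both cones stand on their spindles. Going down.

```bash
python3 -m pendant '[[[28,0.5,0,-10,0],[28,0,0,-15,0],[28,0,0,-20,0],[28,0,0,-15,0],[28,0,0,-8,0]]]';  python3 -m pendant '[[[28,0,0,-5,0],[28,0,0,0,0],[28,0,0,0,0]]]'
```

```text
t: 20.62
ee_pos: [431.1, 273.2, 78.5]
ee_rot: [3.141, 0.006, -0.002]
contact_force: [0.5, 0.2, -0.7]
width: 37.5
t: 20.87
ee_pos: [431.7, 273.5, 75.3]
ee_rot: [-3.142, -0.006, -0.0]
contact_force: [0.0, -0.7, -1.1]
width: 37.5
```

```bash
python3 -m pendant '[[[28,0,0,-4,0],[28,0,0,-2,0],[28,0,0,0,0]]]'; python3 -m pendant '[[[28,0,0,-1.5,0],[28,0,0,0,0]]]'; python3 -m pendant '[[[28,0,0,-1,0],[28,0,0,0,0]]]'
```

```text
t: 21.12
ee_pos: [431.6, 273.5, 69.2]
ee_rot: [-3.141, -0.006, -0.001]
contact_force: [-0.0, 0.2, -0.1]
width: 38.0
t: 21.28
ee_pos: [431.5, 273.5, 67.6]
ee_rot: [-3.141, -0.006, -0.0]
contact_force: [-0.3, -0.4, 0.2]
width: 37.4
t: 21.45
ee_pos: [431.7, 273.6, 67.0]
ee_rot: [-3.141, -0.006, -0.001]
contact_force: [-0.2, -0.3, 4.7]
width: 37.7
```

```bash
python3 -m pendant '[[[28,0,0,-0.5,0],[45,0,0,0,0],[60,0,0,0,0],[80,0,0,0,0],[93,0,0,0,0]]]'; python3 -m pendant '[[[93,0,0,0,0],[93,0,0,0,0],[93,0,0,20,0],[93,0,0,40,0],[93,0,0,40,0]]]'; python3 -c "
from h import *
for c in ['scene','top']:
    W=cloud(grab_frame(c));print(c,fitpkg(W,'slim_tube',432,273,12),fitpkg(W,'squat_roll',450,-126))"; python3 -m pendant '[[[93,0,-20,5,0],[93,5,-38,0,0],[93,5,-38,0,0],[93,5,-38,0,0],[93,3,-40,0,0]]]'; python3 -m pendant '[[[93,2,-40,0,0],[93,0,-40,-5,0],[93,0,-40,-5,0],[93,0,-40,-5,0],[93,0,-35,-5,0]]]';python3 -m pendant '[[[93,0,-20,-5,0],[93,0,-10,-5,0],[93,0,0,0,0],[93,0,0,0,0]]]'
```

```text
t: 21.87
ee_pos: [431.5, 273.4, 66.1]
ee_rot: [3.142, 0.006, -0.0]
contact_force: [0.6, -0.2, -0.1]
width: 59.3
t: 22.28
ee_pos: [430.6, 272.8, 166.2]
ee_rot: [3.139, 0.006, -0.005]
contact_force: [0.9, 0.5, 0.3]
width: 91.1
scene (array([433.71036775, 274.61259371]), 144, np.float64(0.7765080397873856), np.float64(92.57858292751108), 24) (array([ 450.45101779, -125.91898548]), 125, np.float64(0.42086244901196324), np.float64(50.72610388201364), 144)
top (array([432.85581285, 273.6433348 ]), 33, np.float64(0.32156614918801196), np.float64(92.93545367604588), 8) (array([ 447.25105795, -125.97188299]), 3, np.float64(2.0510184379226786), np.float64(50.64374392287456), 2)
t: 22.8
ee_pos: [449.5, 98.2, 170.9]
ee_rot: [-3.141, -0.008, -0.0]
contact_force: [0.9, -0.6, 0.2]
width: 93.1
t: 23.22
ee_pos: [450.8, -98.1, 150.6]
ee_rot: [3.141, 0.005, -0.001]
contact_force: [-0.7, -0.1, -0.1]
width: 93.2
t: 23.55
ee_pos: [451.2, -124.8, 140.7]
ee_rot: [-3.141, -0.006, 0.002]
contact_force: [-0.4, -0.5, 0.2]
width: 93.1
```

```bash
python3 -m pendant '[[[93,-1,-1.5,-10,0],[93,0,0,-30,0],[93,0,0,-30,0],[93,0,0,-20,0],[93,0,0,-8,0]]]';python3 -m pendant '[[[93,0,0,-3,0],[93,0,0,0,0],[80,0,0,0,0]]]';python3 -m pendant '[[[52,0,0,0,0],[52,0,0,0,0],[52,0,0,0,0],[52,0,0,0,0],[52,0,0,0,0]]]' 20;python3 -m pendant '[[[52,0,0,0,0],[52,0,0,0,0]]]' 25
```

```text
t: 23.97
ee_pos: [450.1, -124.4, 41.1]
ee_rot: [-3.14, -0.012, 0.004]
contact_force: [-0.2, 0.8, 0.3]
width: 93.0
t: 24.22
ee_pos: [451.0, -126.5, 41.0]
ee_rot: [3.142, 0.008, 0.001]
contact_force: [-0.2, -0.3, 0.6]
width: 89.7
t: 24.63
ee_pos: [450.8, -127.2, 40.6]
ee_rot: [3.141, 0.005, 0.001]
contact_force: [-0.6, -0.2, 7.2]
width: 63.7
t: 24.8
ee_pos: [450.8, -127.2, 40.6]
ee_rot: [3.141, 0.005, 0.001]
contact_force: [-0.3, 0.1, 8.7]
width: 63.6
```

```bash
python3 -m pendant '[[[52,0,0,10,0],[52,0,0,30,0],[52,0,0,35,0],[52,0,0,35,0],[52,0,0,25,0]]]';python3 -m pendant '[[[52,0,20,0,0],[52,0,38,0,0],[52,0,40,0,0],[52,0,40,0,0],[52,0,40,0,0]]]';python3 -m pendant '[[[52,0,40,0,0],[52,0,40,0,0],[52,0,40,0,0],[52,0,40,0,0],[52,0,40,0,0]]]';python3 -m pendant '[[[52,1,40,0,0],[52,1,40,0,0],[52,1,38,0,0],[52,1,30,0,0],[52,1,18,0,0]]]'; python3 -c "
from h import *;print(manip.observe()['qpos'])"
```

```text
t: 25.22
ee_pos: [450.3, -127.2, 178.2]
ee_rot: [3.141, 0.006, 0.002]
contact_force: [-0.1, 0.1, -1.0]
width: 63.6
t: 25.63
ee_pos: [449.9, 52.3, 175.9]
ee_rot: [-3.142, -0.004, -0.001]
contact_force: [0.6, -0.2, -1.7]
width: 63.5
t: 26.05
ee_pos: [449.7, 252.7, 175.8]
ee_rot: [3.141, 0.006, -0.0]
contact_force: [1.4, -0.7, -2.1]
width: 63.9
t: 26.47
ee_pos: [454.2, 421.1, 175.7]
ee_rot: [-3.14, -0.011, 0.001]
contact_force: [-1.3, 0.0, -1.5]
width: 63.6
[-8.35346556e-01  5.44204803e-01 -4.55985091e-03  1.90710889e+00
  1.54857008e-03  6.89253532e-01 -2.40393125e+00]
```

```bash
python3 -m pendant '[[[52,0,-1,-10,0],[52,0,0,-20,0],[52,0,0,-25,0],[52,0,0,0,0],[52,0,0,0,0]]]'; python3 held.py squat_roll 40
python3 - <<'E'
from h import *
f=grab_frame("scene"); cv2.imwrite("pics/post.png",cv2.resize(f["frame"][120:220,180:280,::-1],None,fx=5,fy=5,interpolation=cv2.INTER_CUBIC))
E
```

```text
t: 26.88
ee_pos: [454.9, 414.4, 119.5]
ee_rot: [3.139, 0.005, -0.003]
contact_force: [-0.2, -0.7, 0.4]
width: 63.6
tcp [454.9 414.4 119.5] w 63.56040014342966
scene [455.3 416. ] 42 res 0.91 low z 83.6 exp 79.5
top few 2
```

View pics/post.png

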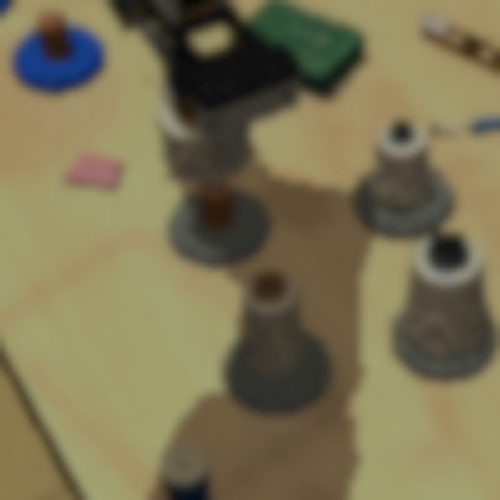

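The squat roll at (205,140) hangs over the post at (215,205) on the grey foot. Going down.

```bash
python3 -m pendant '[[[52,1.5,1,-8,0],[52,0,0,-15,0],[52,0,0,-18,0],[52,0,0,-12,0],[52,0,0,-7,0]]]';  python3 -m pendant '[[[52,0,0,-2,0],[52,0,0,0,0],[52,0,0,0,0]]]'
```

```text
t: 27.45
ee_pos: [456.8, 416.6, 58.9]
ee_rot: [3.141, 0.006, -0.001]
contact_force: [-0.6, -0.4, -0.9]
width: 63.8
t: 27.7
ee_pos: [457.3, 417.2, 58.6]
ee_rot: [-3.141, -0.006, -0.001]
contact_force: [-0.7, -0.0, -0.4]
width: 63.8
```

```bash
python3 -m pendant '[[[52,0,-0.5,-3,0],[52,0,0,-1.5,0],[52,0,0,0,0]]]'; python3 -m pendant '[[[52,0,0,-1,0],[52,0,0,0,0]]]'; python3 -m pendant '[[[52,0,0,-1,0],[52,0,0,0,0]]]'
```

```text
t: 27.95
ee_pos: [457.1, 416.4, 53.7]
ee_rot: [-3.141, -0.006, -0.0]
contact_force: [-0.0, -0.1, -1.6]
width: 64.0
t: 28.12
ee_pos: [457.1, 416.5, 52.8]
ee_rot: [-3.141, -0.006, -0.0]
contact_force: [-0.4, -0.2, -0.1]
width: 63.7
t: 28.28
ee_pos: [457.2, 416.5, 52.7]
ee_rot: [-3.141, -0.006, -0.001]
contact_force: [-2.1, -2.7, 10.7]
width: 63.7
```

```bash
python3 -m pendant '[[[72,0,0,0,0],[84,0,0,0,0],[93,0,0,0,0],[93,0,0,0,0],[93,0,0,0,0]]]'; python3 -m pendant '[[[93,0,0,0,0],[93,0,0,10,0],[93,0,0,30,0],[93,0,0,40,0],[93,0,0,40,0]]]'; python3 -m pendant '[[[93,0,0,30,0],[93,10,30,30,0],[93,10,30,10,0],[93,10,30,0,0],[93,5,20,0,0]]]'; python3 -m pendant '[[[93,0,0,0,0],[93,0,0,0,0],[93,0,0,0,0]]]'
python3 - <<'E'
from h import *
for c in ['scene','top']:
    f=grab_frame(c);W=cloud(f)
    for n,x,y in [("large_cone",551,238),("small_cone",592,371),("slim_tube",432,273),("squat_roll",457,416)]:
        print(c,n,fitpkg(W,n,x,y,12))
    r=(100,350,150,380) if c=="scene" else (130,250,180,430)
    i=f["frame"][r[0]:r[1],r[2]:r[3],::-1]; s=min(800/i.shape[1],600/i.shape[0]); cv2.imwrite(f"pics/{c}_end.png",cv2.resize(i,None,fx=s,fy=s,interpolation=cv2.INTER_CUBIC))
E
```

```text
t: 28.7
ee_pos: [457.0, 416.4, 51.5]
ee_rot: [3.141, 0.006, -0.0]
contact_force: [0.1, -0.5, -1.1]
width: 91.3
t: 29.12
ee_pos: [456.5, 415.9, 172.9]
ee_rot: [3.14, 0.006, -0.002]
contact_force: [0.9, 1.3, -0.2]
width: 92.9
t: 29.53
ee_pos: [492.3, 528.0, 242.9]
ee_rot: [-3.138, -0.007, -0.003]
contact_force: [0.1, -0.4, -0.2]
width: 92.6
t: 29.78
ee_pos: [491.4, 524.0, 240.3]
ee_rot: [3.14, 0.005, -0.001]
contact_force: [-0.2, -0.6, 0.3]
width: 92.9
scene large_cone (array([551.56767806, 239.27129784]), 233, np.float64(0.9747883007805846), np.float64(100.0039365103833), 25)
scene small_cone (array([592.01092246, 372.56082856]), 111, np.float64(0.958260569732257), np.float64(77.62469022870805), 13)
scene slim_tube (array([433.45704716, 274.55230772]), 148, np.float64(0.9780423061149115), np.float64(92.63695502378735), 25)
scene squat_roll (array([456.97643832, 417.40689831]), 125, np.float64(1.2191219748502071), np.float64(63.45906732704991), 56)
top large_cone (array([550.08888228, 238.56857328]), 137, np.float64(0.867260201930538), np.float64(100.54709577246494), 19)
top small_cone (array([590.59411293, 371.16507332]), 77, np.float64(0.6588896348655524), np.float64(77.29802938376741), 13)
top slim_tube (array([432., 273.]), 0, np.float64(nan), None, 0)
top squat_roll (array([457., 416.]), 0, np.float64(nan), None, 0)
  return _methods._mean(a, axis=axis, dtype=dtype,
  ret = ret.dtype.type(ret / rcount)
```

View pics/scene_end.png

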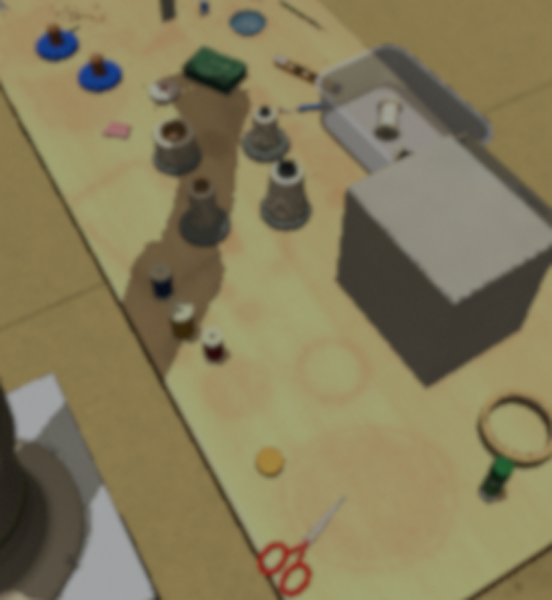

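View pics/top_end.png

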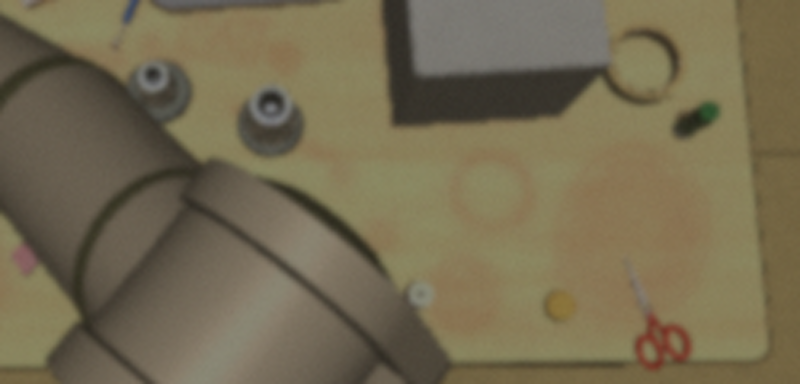

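The scene view shows squat (177,145), slim (204,208), small cone (265,135) and large cone (285,192) upright and centred on their grey feet. The reels, glue, scissors and blue stands look where they were. The top view shows both cones but the arm hides the two rolls. The gripper is clear, so I hand in.

```bash
python3 -c "
from h import *
print(order.sign_off())"
```

```text
the job is handed in; nothing more can be done
None
```

All four packages stand upright on their spindles, resting on the felt. I placed them in the listed order: large cone, small cone, slim roll on the pin, squat roll on the grey-footed post. The job was handed in at about 30 s on the robot's clock, with the gripper open, raised and clear.

- **Set down:** I lowered each package in steps of 1 to 1.5 mm at the end, until the upward force rose to between 5 and 11 N. The tool was then within 1 mm of the height expected on the felt. I opened the jaws only after that.
- **Last camera check:** In the scene view, all four stand within about 2 mm of the stand centres. Their tops read 11 to 13 mm higher than on the table, which matches the 12 mm felt.
- **Not fully checked:** In the last top view the arm hid the squat and slim rolls, so only the scene camera shows them at the end. The slim roll was confirmed from above earlier, right after it was placed; the squat roll never was. The two cameras differ by about 2 mm, which is the stated calibration accuracy.
- **Everything else:** The coloured reels, glue stick, scissors and blue look-alike stands appear where they were. I checked these by eye and did not measure them.

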